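# Park the crate of spice tins on the sloped display stand

## Task

Push the small wooden crate of tins from the counter into the flared mouth of the sloped display stand and on up its ramp, over the brass lip, until its rear edge drops behind the lip and the crate lies flat on the ramp, held between the lip and the sprung pad. Push gently, never harder than 20 N, do not lift the crate, leave the jar, the dish and the brush where they are, and let go at the end.

Things in the scene. Friction and masses are not known exactly. Their poses are not given: they have to be found in the camera images.
- crate_center (a point): centre (half-way up) of a wooden crate, 130 mm long (x) x 110 wide (y) x 50 high (z), filled with six fixed steel tins; 0.3 to 0.5 kg. Its +x end is the front, roughly facing the ramp, and goes up first; its plain upright -x end wall (110 x 50 mm) is the rear, to be pushed on. It starts flat on the counter before the ramp's mouth, up to 0.2 rad and 12 mm out of line with the ramp.
- crate_rear (a point): middle of the crate's lower rear edge (65 mm behind and 25 mm below its centre), axes as the crate. While fingers press on the rear wall, friction holds this edge up even past the lip; moving the fingers some 10 mm downwards along the wall, still pressing, brings it down behind the lip.
- crate_front (a point): middle of the crate's lower front edge, axes as the crate
- deck: fixed wooden ramp of a display stand, 12 degrees steep. x: up the slope; z: square to the ramp surface; y: across. Origin: on the ramp surface, midway between the guides, at the lip's nominal place, 29 mm above the counter. Flat and straight from x = -140 (the foot, at counter level) to +180 mm but for the lip. Guide rails 22 mm high, 122 mm apart. Pushing the crate takes roughly 2 to 10 N.
- ramp_foot (a point): middle of the ramp's foot, 140 mm down the slope from the deck's origin, axes as the deck. Two wooden wings flare out along the counter from the guides to about 180 mm wide, 65 mm before the foot: the mouth that centres the crate. The crate starts in front of the mouth, its centre 155 to 195 mm from the foot.
- lip_nominal (a point): nominal place of the lip's steep back face, on the ramp (the deck's origin). The lip is a brass bar across the ramp: a wedge rising 8 mm over 28 mm, then a steep drop (the back face), behind which the crate's rear edge must drop. Lip and end stop are one unit, clamped anywhere up to 12 mm up or down the slope from nominal: its true place is not measured.
- end_nominal (a point): nominal place of the end stop: two solid brass blocks 134.5 mm up the slope from the lip's back face (moving with the lip), so the crate has 4.5 mm of play. Between them a rubber pad on a spring stands out 10.5 mm and presses the crate back against the lip: 1.5 N at first touch, 3 N with the crate home, 4 N at the blocks. Pushing on against the blocks only raises the force.
- jar_center (a point): bystander: centre of a squat capped white jar, 72 mm across and 75 mm high, beyond the work
- dish_center (a point): bystander: centre of a small brass dish, 90 mm across and 30 mm high, beyond the work
- brush: bystander: a hand brush lying on the counter, on the robot's side
Mind the look-alikes: they are no part of the job. Several things look just like the part that bears crate_center: the one meant starts farthest to the robot's right.

How it is judged:
By the outcome, as a careful person would: the job done as asked, in the order asked, and still so for the second after the job is handed in, with the robot touching nothing.
It also fails if it takes over 61 s, if anything falls off the work surface, if the arm or the gripper's body presses on something with over 40 N, if the wrist force passes 120 N, or if a joint passes its speed limit or range.

## Robot

A 6-joint arm with a two-finger parallel gripper is mounted at the origin on the work surface. World frame = base frame: x ahead of the robot, y to its left, z up, the work surface at z = 0. Lengths are in m, angles in degrees, forces in N, time in s.
With the tool pointing down it reaches from about 0.4 to 0.825 m from the base axis. Payload 7 kg.
Tool frame: the origin (TCP) lies midway between the tips of the shut fingers; the grasp point (between the pads) lies 19 mm behind it (r.grip_point_offset is the z of the grasp point in the tool frame, in m); z points along the fingers, y is the line along which they close (so a half turn about z gives the same grasp; the last joint's range is limited). The gripper opens to 88 mm and grips with 3 to 60 N. Pads are 19 mm wide; open, the fingers measure 130 mm over their backs; the gripper's body (78 mm by 193 mm) begins 47 mm behind the grasp point.
Start: joints at [89.215, 20.546, 0.682, 0, -70.136, -16.507], TCP at [0.201, 0.644, 0.227] pointing down, gripper open.
Joint ranges: [-176.03, 176.03], [-82.01, 121.73], [-58.28, 71.71], [-173.87, 95.51], [-174.79, -0.11], [-173.66, 173.66]. Speed limits (degrees/s): [136.94, 136.94, 172.46, 180, 180, 180].

## Interface

Orientations are given as [roll, pitch, yaw] about the fixed x, y, z axes, in that order (R = Rz(yaw) Ry(pitch) Rx(roll)).
In Python, from plant import r, viewer, recognise, outline_of, pinpoint gives the robot as it stands.
- The arm moves only by the tool move_arm, never from a script. Its argument "targets" is a list of rows, each a list of 2 entries, a list of its own where there are three numbers: the shift along the tool's x, y, z in cm, then the turn, a rotation vector about the tool's x, y, z in rad. A call has 1 to 5 rows; each row is the pose to reach, as a shift and turn from the pose commanded when the call began, along the tool's axes at that moment; what a row does not reach only later rows make up. A row lasts 1/8 s, in which the tool goes at most 62.5 mm and 10.7 degrees, less where a joint would pass 70% of its speed; a pose out of reach is approached as far as the arm can. A call with a gripper value outside its range is refused whole. "jaw" is the finger opening in cm, from 0 to 8.76, set as the call begins (left out, the last holds). The fingers move at their own pace and stop on an object; "squeeze" is the grip in N (left out, the last holds). Time passes only in rows, so rows that repeat a pose let the fingers close. It gives the time, the measured TCP pose, the force, the opening and the grip force at its end, in the units of the state.
- r.get_state(): the state, without advancing time (a new reading comes with each control period).
- viewer.capture(name): name is "scene" or "top" or "wrist"; returns a dict with "image" (420x560x3 uint8, blue, green, red), "intrinsics" (3x3 intrinsics, pixels), "camera_from_world" (4x4, takes a point from world to camera coordinates). Camera axes: x right, y up, looking along -z (the intrinsics and any distortion apply to the point x, -y, -z); pixel columns grow to the right and rows downward; lengths in m; the calibration is good to about 2 mm. A picture is of the moment at which its call begins. There is no depth.
- r.close_job(): hands the job in; it is judged then, once.
Trained networks look in the newest picture that a camera, given by its name, has taken for a name from the list of things; names that differ only in an ending like _2 or _b are one class to them, and where a whole thing is asked for, a point or a joint stands for the part that bears it (a point fixed in the world has none). Each returns a list of dicts, best first, with "score" (0 to 1); they miss things now and then, are a little off and sometimes report something else, mostly with a low value. They report only what shows in the picture. A call takes as long as a camera call. They do not tell look-alikes from the thing itself.
- recognise(label, camera): "box" ([left, top, right, bottom] in pixels, round what is visible of it).
- outline_of(label, camera): "mask" (420x560 bool, what is visible of it) and "box" ([left, top, right, bottom] in pixels, round what is visible of it).
- pinpoint(label, camera): "location" ([row, column] in pixels: a listed point, or the origin of a listed thing).
The state is a dict: "time_s": time; "joints": joint angles; "qd": joint speeds; "joint_torque": joint torques, N m; "tcp_pos": TCP position; "eef_rot": TCP orientation; "contact_force": force on the tool from outside, world axes, zero at the start; "moment": the same for the moment, N m; "gripper_width": finger opening in m; "gripper_force": force on a finger pad.
Only numpy, scipy, OpenCV 4.12 (cv2) and the standard library are available. Lean on these libraries where they do the work, as an engineer would, in place of code of your own. Each camera call takes 0.05 s, during which the arm holds its last target. There are 200 camera calls.

## Working session

There is one attempt and no reset: what is moved stays moved. The work goes in short steps, Python scripts to look and compute and a tool call to move; the robot and the scene stay as the last step left them, time stands still between calls to the robot, and variables do not carry over. Pictures are saved under pics/ and viewed, at most 10 in all, crops included, and the job is handed in when it is done.

Besides the shell and the picture viewer there is one more tool, called after ">>>" in YAML: its name, and indented under it one key for each argument. move_arm: Moves the arm, as the interface text tells. Its arguments: {"type":"object","properties":{"targets":{"type":"array","items":{"type":"array"}},"jaw":{"type":"number"},"squeeze":{"type":"number"}},"required":["targets"]}

```bash
mkdir -p pics; ls
cat > h.py <<'E'
import numpy as np, cv2
from plant import r, viewer, recognise, outline_of, pinpoint
def cap(n,f=None):
    c=viewer.capture(n)
    if f: cv2.imwrite('pics/'+f,c['image'])
    return c
def ray(c,rc):
    K=np.array(c['intrinsics']);T=np.array(c['camera_from_world']);R=T[:3,:3];o=-R.T@T[:3,3]
    d=np.linalg.inv(K)@[rc[1],rc[0],1]; d=R.T@[d[0],-d[1],-d[2]]
    return o,d
def atz(c,rc,z):
    o,d=ray(c,rc); return o+d*(z-o[2])/d[2]
def proj(c,p):
    K=np.array(c['intrinsics']);T=np.array(c['camera_from_world']);q=T[:3,:3]@p+T[:3,3]
    u=K@[q[0],-q[1],-q[2]];return u[1]/u[2],u[0]/u[2]
E
python3 - <<'E'
from h import *
np.set_printoptions(precision=4,suppress=True)
Z=dict(crate_center=.025,crate_rear=0,crate_front=0,ramp_foot=0,lip_nominal=.029,end_nominal=.029+.1345*.208,jar_center=.0375,dish_center=.015,brush=.01)
ims=[]
for n in('top','scene'):
    c=cap(n,n+'0.png');ims.append(c['image']);print(n,ray(c,(0,0))[0])
    for l,z in Z.items():
        for d in pinpoint(l,n):
            if d['score']>.2: print(l,round(d['score'],2),np.round(d['location']),atz(c,d['location'],z))
print({k:np.round(v,4) for k,v in r.get_state().items()})
E
```

```text
pics
top [ 0.3969 -0.0246  1.1985]
crate_center 0.94 [224. 379.] [ 0.5159 -0.2593  0.025 ]
crate_center 0.56 [317. 349.] [ 0.2961 -0.1767  0.025 ]
crate_rear 0.79 [343. 354.] [ 0.2321 -0.1876  0.    ]
crate_rear 0.66 [231. 404.] [ 0.4996 -0.3241  0.    ]
crate_front 0.78 [290. 335.] [ 0.3595 -0.1473  0.    ]
crate_front 0.58 [221. 350.] [ 0.5294 -0.1935  0.    ]
ramp_foot 0.88 [228. 301.] [ 0.5146 -0.0695  0.    ]
lip_nominal 0.86 [222. 245.] [0.5313 0.0674 0.029 ]
lip_nominal 0.67 [225. 377.] [ 0.5144 -0.2533  0.029 ]
end_nominal 0.67 [232. 399.] [ 0.4938 -0.2997  0.057 ]
end_nominal 0.62 [215. 188.] [0.5469 0.2003 0.057 ]
jar_center 0.73 [222. 245.] [0.5286 0.0661 0.0375]
jar_center 0.65 [134. 320.] [ 0.7426 -0.1227  0.0375]
dish_center 0.89 [138. 237.] [0.745  0.0865 0.015 ]
dish_center 0.5 [224. 347.] [ 0.5205 -0.1818  0.015 ]
scene [0.9713 0.7057 0.8446]
crate_center 0.7 [164. 317.] [ 0.2938 -0.1749  0.025 ]
crate_center 0.56 [178. 229.] [ 0.5194 -0.2564  0.025 ]
crate_rear 0.84 [167. 223.] [ 0.4953 -0.339   0.    ]
crate_rear 0.75 [162. 326.] [ 0.243  -0.1977  0.    ]
crate_rea
[... 334 characters left out ...]
.] [ 0.7451 -0.1431  0.0375]
dish_center 0.74 [299. 213.] [0.7367 0.0705 0.015 ]
brush 0.87 [279. 410.] [0.3575 0.2536 0.01  ]
brush 0.35 [224. 269.] [ 0.5168 -0.0633  0.01  ]
{'time_s': np.float64(1.0), 'joints': array([ 89.2142,  20.5452,   0.6818,  -0.0018, -70.1371, -16.5062]), 'qd': array([-0.1759, -0.0095, -0.0896,  0.0012, -0.0106,  0.0495]), 'joint_torque': array([ -0.0006, -58.2394,  29.3294,   7.0023,   0.0123,  -0.    ]), 'tcp_pos': array([0.2006, 0.6445, 0.2266]), 'eef_rot': array([179.999 ,   0.0015, -17.2926]), 'contact_force': array([ 0.2079, -0.53  ,  0.3925]), 'moment': array([-0.0199, -0.0541, -0.0308]), 'gripper_force': np.float64(0.0), 'gripper_width': np.float64(0.0877)}
```

Run:
```python
import cv2
i=cv2.imread('pics/top0.png');s=cv2.imread('pics/scene0.png')
cv2.imwrite('pics/crop.png',cv2.resize(i[160:370,160:440],None,fx=2.8,fy=2.8,interpolation=cv2.INTER_CUBIC))
```

```text
(no output)
```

View pics/crop.png

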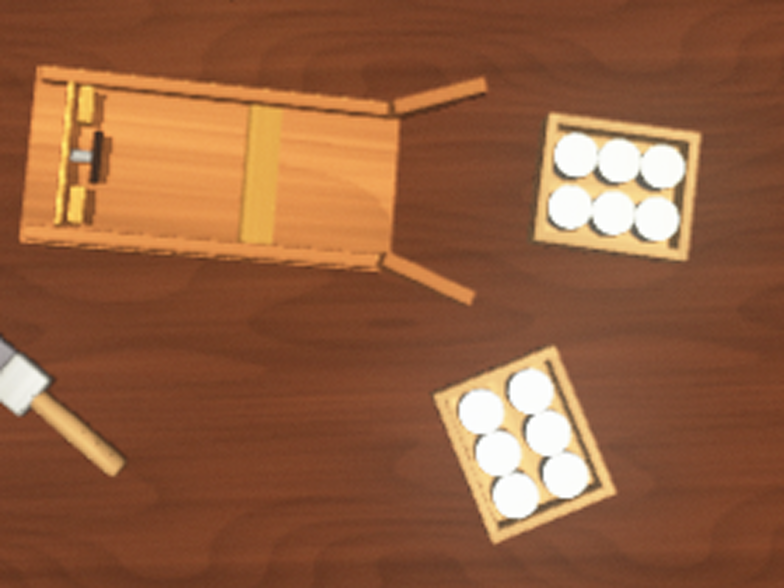

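View pics/scene0.png

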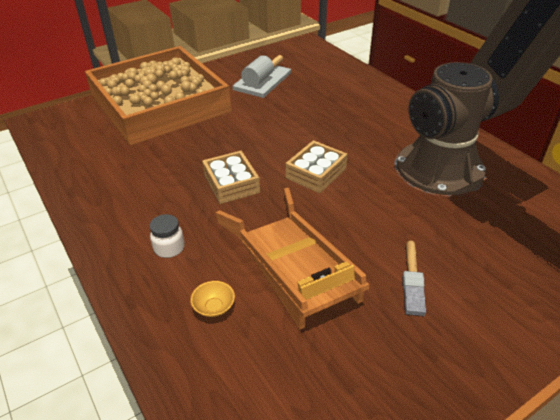

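The top crop shows the ramp with its foot at crop x≈396 (full col 301, row 226), the lip between crop x 243 and 281, and the spring pad at x≈97. Two candidates could be the crate: A at crop (615,187), which is full (row 227, col 380), y≈-0.26; and B at crop (525,445), which is full (319,349), y≈-0.18. A is farthest right and faces the mouth, so I choose A.

Run:
```python
from h import *
np.set_printoptions(precision=4,suppress=True)
c=cap('top')
f=lambda x,y:(160+y/2.8,160+x/2.8)
print('crate corners',*[atz(c,f(x,y),.05)[:2] for x,y in((552,113),(700,131),(688,260),(535,240))])
for n,x,y,z in(('footR',400,117,0),('footL',391,249,0),('lipR',249,105,.037),('lipL',241,241,.037),('toeR',281,106,.023),('toeL',273,243,.023),('wingtipR',487,84,.022),('wingtipL',474,297,.022),
 ('railRtop end',40,73,.09),('railRtop start',392,108,.022),('railLtop end',22,240,.09),('railLtop start',383,262,.022),('blkR',94,105,.07),('blkL',87,205,.07)):
  print(n,atz(c,f(x,y),z)[:2])
for l in('crate_center','ramp_foot','crate_front','crate_rear'):
  m=outline_of(l,'top')
  for d in m: 
    if d['score']>.4:
      q=cv2.minAreaRect(np.argwhere(d['mask']).astype(np.float32)); print(l,round(d['score'],2),q,d['box'])
```

```text
crate corners [ 0.5728 -0.2046] [ 0.5538 -0.3304] [ 0.444  -0.3136] [ 0.4643 -0.1852]
footR [ 0.5806 -0.0762]
footL [ 0.4626 -0.0645]
lipR [0.5891 0.0565]
lipL [0.4708 0.0654]
toeR [0.5897 0.0292]
toeL [0.4692 0.0387]
wingtipR [ 0.6046 -0.153 ]
wingtipL [ 0.418  -0.1343]
railRtop end [0.6121 0.227 ]
railRtop start [ 0.5854 -0.0685]
railLtop end [0.4729 0.2416]
railLtop start [ 0.4503 -0.0565]
blkR [0.5872 0.1856]
blkL [0.5023 0.1918]
crate_center 0.9 ((318.1723937988281, 345.5690002441406), (60.536678314208984, 49.20926284790039), 21.801406860351562) [316.4, 282.8, 379.0, 352.5]
crate_center 0.68 ((227.28846740722656, 378.5241394042969), (57.53973388671875, 48.48439025878906), 83.48019409179688) [348.3, 199.4, 408.9, 254.5]
ramp_foot 0.75 ((222.39605712890625, 248.94027709960938), (161.57467651367188, 79.42369842529297), 86.18592071533203) [169.2, 183.0, 331.8, 263.1]
ramp_foot 0.75 ((139.75001525878906, 238.75003051757812), (34.64822769165039, 35.35533905029297), 45.0) [218.9, 121.6, 258.8, 159.9]
crate_front 0.74 ((318.1551513671875, 345.8620910644531), (59.60820388793945, 48.65217590332031), 21.801406860351562) [315.3, 283.3, 377.6, 354.5]
crate_front 0.63 ((227.17103576660156, 378.66107177734375), (57.54847717285156, 47.35039138793945), 83.0887680053711) [345.5, 199.3, 412.0, 257.0]
crate_rear 0.89 ((317.882080078125, 345.85760498046875), (58.88551330566406, 47.965023040771484), 22.06789779663086) [312.7, 285.8, 380.3, 352.7]
crate_rear 0.84 ((227.09609985351562, 378.7205505371094), (57.88771057128906, 47.314605712890625), 82.40535736083984) [348.4, 203.6, 409.8, 255.9]
crate_rear 0.74 ((224.25454711914062, 249.0203094482422), (162.18138122558594, 79.37408447265625), 86.86363983154297) [169.4, 185.4, 334.3, 270.6]
```

```bash
cat >> h.py <<'E'
from scipy.spatial.transform import Rotation as Ro
YAW=85.2; u=np.array([np.cos(np.radians(YAW)),np.sin(np.radians(YAW)),0]); zz=np.array([0,0,1.]); v=np.cross(zz,u); F=np.array([.520,-.070,0])
def RT(T):
    t=np.radians(T); x=-(np.cos(t)*u+np.sin(t)*zz); z=np.sin(t)*u-np.cos(t)*zz
    return Ro.from_matrix(np.c_[x,np.cross(z,x),z])
def cur():
    s=r.get_state(); return np.array(s['tcp_pos']),Ro.from_euler('xyz',s['eef_rot'],degrees=True)
def plan(p,R,n,start=None):
    p0,R0=start or cur(); rv=(R0.inv()*R).as_rotvec(); d=R0.inv().apply(np.array(p)-p0)*100
    print([[list(np.round(d*k/n,2)),list(np.round(rv*k/n,3))] for k in range(1,n+1)], 'deg',np.degrees(np.linalg.norm(rv)))
E
python3 - <<'E'
from h import *
p0,R0=cur();p1=np.array([.52,.15,.2]);p2=np.array([.495,-.368,.15]);R3=RT(20)
rv=(R0.inv()*R3).as_rotvec()
w=[(p0,R0),((p0+p1)/2,R0*Ro.from_rotvec(rv*.25)),(p1,R0*Ro.from_rotvec(rv*.5)),((p1+p2)/2,R0*Ro.from_rotvec(rv*.75)),(p2,R3)]
for a,b in zip(w,w[1:]): plan(b[0],b[1],5,a)
E
```

```text
[[[np.float64(4.52), np.float64(3.77), np.float64(0.27)], [np.float64(0.012), np.float64(-0.015), np.float64(0.067)]], [[np.float64(9.04), np.float64(7.54), np.float64(0.53)], [np.float64(0.024), np.float64(-0.029), np.float64(0.134)]], [[np.float64(13.56), np.float64(11.32), np.float64(0.8)], [np.float64(0.035), np.float64(-0.044), np.float64(0.201)]], [[np.float64(18.08), np.float64(15.09), np.float64(1.06)], [np.float64(0.047), np.float64(-0.059), np.float64(0.268)]], [[np.float64(22.6), np.float64(18.86), np.float64(1.33)], [np.float64(0.059), np.float64(-0.073), np.float64(0.335)]]] deg 19.913176491913458
[[[np.float64(5.51), np.float64(2.08), np.float64(-0.28)], [np.float64(0.012), np.float64(-0.015), np.float64(0.067)]], [[np.float64(11.01), np.float64(4.16), np.float64(-0.56)], [np.float64(0.024), np.float64(-0.029), np.float64(0.134)]], [[np.float64(16.52), np.float64(6.23), np.float64(-0.84)], [np.float64(0.035), np.float64(-0.044), np.float64(0.201)]], [[np.float64(22.03), np.float64(8.31), np.float64(-1.12)], [np.float64(0.047), np.float64(-0.059), np.float64(0.268)]], [[
[... 682 characters left out ...]
.float64(0.059), np.float64(-0.073), np.float64(0.335)]]] deg 19.91317649191347
[[[np.float64(4.89), np.float64(1.56), np.float64(-0.89)], [np.float64(0.012), np.float64(-0.015), np.float64(0.067)]], [[np.float64(9.78), np.float64(3.12), np.float64(-1.79)], [np.float64(0.024), np.float64(-0.029), np.float64(0.134)]], [[np.float64(14.67), np.float64(4.68), np.float64(-2.68)], [np.float64(0.035), np.float64(-0.044), np.float64(0.201)]], [[np.float64(19.56), np.float64(6.24), np.float64(-3.57)], [np.float64(0.047), np.float64(-0.059), np.float64(0.268)]], [[np.float64(24.45), np.float64(7.8), np.float64(-4.47)], [np.float64(0.059), np.float64(-0.073), np.float64(0.335)]]] deg 19.913176491913468
```

>>> move_arm:
  targets:
    - [[4.5,3.8,0.3],[0.012,-0.015,0.067]]
    - [[9.0,7.6,0.5],[0.024,-0.03,0.134]]
    - [[13.5,11.3,0.8],[0.035,-0.044,0.2]]
    - [[18,15.1,1],[0.047,-0.06,0.27]]
    - [[22.6,18.9,1.3],[0.06,-0.073,0.335]]
  jaw: 4

```text
time_s: 1.88
tcp_pos: [0.361, 0.3953, 0.2139]
eef_rot: [-177.2, 4.7, -36.5]
contact_force: [0.8, 0.6, 0.2]
gripper_width: 0.0438
gripper_force: 0.0
```

>>> move_arm:
  targets:
    - [[5.5,2.1,-0.3],[0.012,-0.015,0.067]]
    - [[11,4.2,-0.6],[0.024,-0.03,0.134]]
    - [[16.5,6.2,-0.8],[0.035,-0.044,0.2]]
    - [[22,8.3,-1.1],[0.047,-0.06,0.27]]
    - [[27.5,10.4,-1.4],[0.06,-0.073,0.335]]

```text
time_s: 2.5
tcp_pos: [0.5205, 0.148, 0.2006]
eef_rot: [-176.2, 10.0, -55.6]
contact_force: [0.9, 0.8, 0.1]
gripper_width: 0.0401
gripper_force: 0.0
```

>>> move_arm:
  targets:
    - [[4.1,3.1,-0.4],[0.012,-0.015,0.067]]
    - [[8.3,6.2,-0.8],[0.024,-0.03,0.134]]
    - [[12.4,9.4,-1.3],[0.035,-0.044,0.2]]
    - [[16.6,12.5,-1.7],[0.047,-0.06,0.27]]
    - [[20.7,15.6,-2.1],[0.06,-0.073,0.335]]

```text
time_s: 3.12
tcp_pos: [0.5067, -0.1106, 0.1753]
eef_rot: [-177.1, 15.3, -75.0]
contact_force: [0.6, 1.5, -0.0]
gripper_width: 0.0397
gripper_force: 0.0
```

>>> move_arm:
  targets:
    - [[4.9,1.6,-0.9],[0.012,-0.015,0.067]]
    - [[9.8,3.1,-1.8],[0.024,-0.03,0.134]]
    - [[14.7,4.7,-2.7],[0.035,-0.044,0.2]]
    - [[19.6,6.2,-3.6],[0.047,-0.06,0.27]]
    - [[24.4,7.8,-4.5],[0.06,-0.073,0.335]]

```text
time_s: 3.75
tcp_pos: [0.4935, -0.3693, 0.15]
eef_rot: [-179.8, 20.1, -95.0]
contact_force: [1.1, 0.2, 0.1]
gripper_width: 0.0397
gripper_force: 0.0
```

>>> move_arm:
  targets:
    - [[1.4,0,3.9],[0,0,0]]
    - [[2.8,-0.1,7.8],[0,0,0]]
    - [[4.0,-0.1,11.0],[0,0,0]]
    - [[4.2,-0.1,11.5],[0,0,0]]

```text
time_s: 4.25
tcp_pos: [0.4937, -0.3667, 0.0254]
eef_rot: [180.0, 20.2, -95.0]
contact_force: [-0.1, 0.7, 0.8]
gripper_width: 0.0401
gripper_force: 0.0
```

Run:
```python
from h import *
a=cap('top')['image'][180:280,260:440];b=cap('scene')['image'][120:260,170:350]
r2=lambda i,w:cv2.resize(i,(w,int(i.shape[0]*w/i.shape[1])),interpolation=cv2.INTER_CUBIC)
cv2.imwrite('pics/p1.png',np.vstack([r2(a,460)[:250],r2(b,460)[:340]]))
plan(F-.285*u+.027*zz,RT(20),1)
print(cur()[0])
```

```text
[[[np.float64(-1.27), np.float64(0.01), np.float64(0.56)], [np.float64(-0.003), np.float64(0.001), np.float64(-0.001)]]] deg 0.21900602756360504
[ 0.49508948 -0.36779374  0.0279074 ]
```

View pics/p1.png

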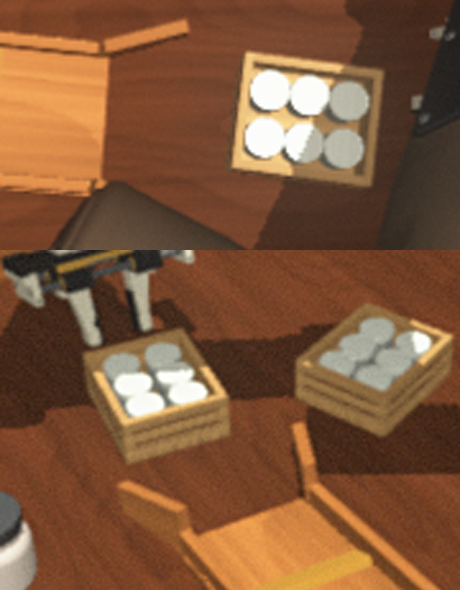

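The fingers are down behind crate A and clear of everything. Next I push along the counter.

>>> move_arm:
  targets:
    - [[-0.9,0,0.34],[0,0,0]]
    - [[-1.9,0,0.68],[0,0,0]]
    - [[-2.8,0,1.0],[0,0,0]]
    - [[-3.3,0,1.2],[0,0,0]]
    - [[-3.8,0,1.37],[0,0,0]]

```text
time_s: 4.97
tcp_pos: [0.4994, -0.3279, 0.0287]
eef_rot: [-179.7, 19.9, -94.8]
contact_force: [0.4, -3.0, 1.3]
gripper_width: 0.0401
gripper_force: 1.6
```

>>> move_arm:
  targets:
    - [[-0.5,0,0.17],[0,0,0]]
    - [[-0.9,0,0.34],[0,0,0]]
    - [[-1.4,0,0.51],[0,0,0]]
    - [[-1.9,0,0.68],[0,0,0]]
    - [[-2.4,0,0.85],[0,0,0]]

```text
time_s: 5.6
tcp_pos: [0.5004, -0.3014, 0.028]
eef_rot: [-179.8, 20.1, -94.9]
contact_force: [-0.3, -2.3, 1.1]
gripper_width: 0.0403
gripper_force: 1.3
```

>>> move_arm:
  targets:
    - [[-0.9,0,0.34],[0,0,0]]
    - [[-1.9,0,0.68],[0,0,0]]
    - [[-2.8,0,1.02],[0,0,0]]
    - [[-3.8,0,1.37],[0,0,0]]
    - [[-4.7,0,1.71],[0,0,0]]

```text
time_s: 6.22
tcp_pos: [0.505, -0.2512, 0.0282]
eef_rot: [-179.8, 20.1, -94.9]
contact_force: [0.0, -2.1, -0.1]
gripper_width: 0.04
gripper_force: 0.9
```

>>> move_arm:
  targets:
    - [[-0.6,0,0.2],[0,0,0]]
    - [[-1.1,0,0.41],[0,0,0]]
    - [[-1.7,0,0.61],[0,0,0]]
    - [[-2.3,0,0.82],[0,0,0]]
    - [[-2.8,0,1.02],[0,0,0]]

```text
time_s: 6.85
tcp_pos: [0.5077, -0.2222, 0.0284]
eef_rot: [-179.8, 20.0, -94.9]
contact_force: [-0.2, -2.2, -0.2]
gripper_width: 0.0401
gripper_force: 1.1
```

Run:
```python
from h import *
a=cap('top')['image'][180:280,260:440];b=cap('scene')['image'][120:260,170:350]
r2=lambda i,w:cv2.resize(i,(w,int(i.shape[0]*w/i.shape[1])),interpolation=cv2.INTER_CUBIC)
cv2.imwrite('pics/p2.png',np.vstack([r2(a,460)[:250],r2(b,460)[:340]]))
d=cur()[0]-F; print('along,lat,z',d@u,d@v,d[2])
```

```text
along,lat,z -0.1522493105695933 -0.0004129400148013482 0.028402701581369004
```

View pics/p2.png

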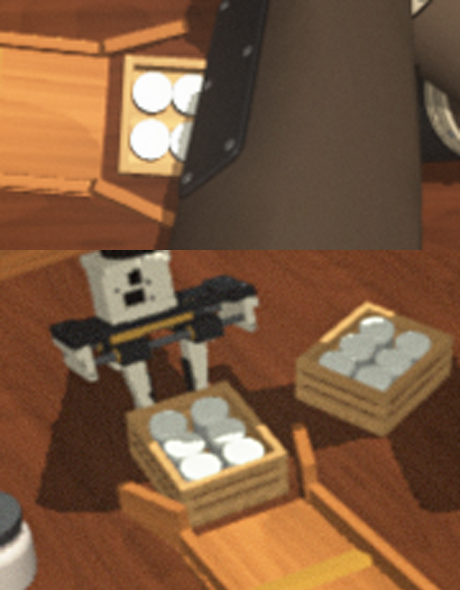

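The crate is now square to the ramp and centred in the mouth: its front edge spans crop rows 55–175 and the guides span 47–183. I carry on up to the foot.

>>> move_arm:
  targets:
    - [[-0.5,0,0.17],[0,0,0]]
    - [[-0.9,0,0.34],[0,0,0]]
    - [[-1.4,0,0.51],[0,0,0]]
    - [[-1.9,0,0.68],[0,0,0]]
    - [[-2.4,0,0.85],[0,0,0]]

```text
time_s: 7.58
tcp_pos: [0.5098, -0.1967, 0.0285]
eef_rot: [-179.8, 20.1, -94.9]
contact_force: [-0.3, -1.4, -0.0]
gripper_width: 0.0397
gripper_force: 1.2
```

>>> move_arm:
  targets:
    - [[-0.5,0,0.17],[0,0,0]]
    - [[-0.9,0,0.34],[0,0,0]]
    - [[-1.4,0,0.51],[0,0,0]]
    - [[-1.9,0,0.68],[0,0,0]]
    - [[-2.4,0,0.85],[0,0,0]]

```text
time_s: 8.2
tcp_pos: [0.512, -0.1713, 0.0288]
eef_rot: [-179.8, 20.1, -94.9]
contact_force: [-1.3, -1.8, -1.4]
gripper_width: 0.0405
gripper_force: 1.1
```

>>> move_arm:
  targets:
    - [[-0.5,0,0.17],[0,0,0]]
    - [[-0.9,0,0.34],[0,0,0]]
    - [[-1.4,0,0.51],[0,0,0]]
    - [[-1.9,0,0.68],[0,0,0]]
    - [[-2.4,0,0.85],[0,0,0]]

```text
time_s: 8.82
tcp_pos: [0.5143, -0.146, 0.0291]
eef_rot: [-179.8, 20.1, -94.9]
contact_force: [-0.3, -2.2, -0.7]
gripper_width: 0.0403
gripper_force: 1.1
```

>>> move_arm:
  targets:
    - [[-0.5,0,0.17],[0,0,0]]
    - [[-0.9,0,0.34],[0,0,0]]
    - [[-1.4,0,0.51],[0,0,0]]
    - [[-1.9,0,0.68],[0,0,0]]
    - [[-2.4,0,0.85],[0,0,0]]

```text
time_s: 9.45
tcp_pos: [0.5165, -0.1207, 0.0293]
eef_rot: [-179.8, 20.0, -94.9]
contact_force: [-0.3, -1.9, -1.9]
gripper_width: 0.0401
gripper_force: 1.0
```

>>> move_arm:
  targets:
    - [[-0.4,0,0.14],[0,0,0]]
    - [[-0.8,0,0.27],[0,0,0]]
    - [[-1.1,0,0.41],[0,0,0]]
    - [[-1.5,0,0.55],[0,0,0]]
    - [[-1.9,0,0.68],[0,0,0]]

```text
time_s: 10.07
tcp_pos: [0.5182, -0.1009, 0.0294]
eef_rot: [-179.8, 20.0, -94.9]
contact_force: [-0.4, -2.9, -1.5]
gripper_width: 0.0402
gripper_force: 1.8
```

>>> move_arm:
  targets:
    - [[-0.4,0,0.14],[0,0,0]]
    - [[-0.8,0,0.27],[0,0,0]]
    - [[-1.1,0,0.41],[0,0,0]]
    - [[-1.5,0,0.55],[0,0,0]]
    - [[-1.9,0,0.68],[0,0,0]]

```text
time_s: 10.7
tcp_pos: [0.5199, -0.0804, 0.0295]
eef_rot: [-179.8, 20.1, -94.9]
contact_force: [1.1, -1.6, -1.5]
gripper_width: 0.0399
gripper_force: 1.1
```

>>> move_arm:
  targets:
    - [[-0.4,0,0.06],[0,0,0]]
    - [[-0.8,0,0.11],[0,0,0]]
    - [[-1.2,0,0.17],[0,0,0]]
    - [[-1.6,0,0.22],[0,0,0]]
    - [[-2.0,0,0.28],[0,0,0]]

```text
time_s: 11.32
tcp_pos: [0.5217, -0.0609, 0.0339]
eef_rot: [-179.8, 20.0, -94.9]
contact_force: [-0.6, -2.6, -1.4]
gripper_width: 0.0401
gripper_force: 1.3
```

>>> move_arm:
  targets:
    - [[-0.4,0,0.06],[0,0,0]]
    - [[-0.8,0,0.11],[0,0,0]]
    - [[-1.2,0,0.17],[0,0,0]]
    - [[-1.6,0,0.22],[0,0,0]]
    - [[-2.0,0,0.28],[0,0,0]]

```text
time_s: 11.95
tcp_pos: [0.5234, -0.0413, 0.0381]
eef_rot: [-179.8, 20.0, -94.9]
contact_force: [-0.5, -3.4, -0.6]
gripper_width: 0.0397
gripper_force: 1.7
```

>>> move_arm:
  targets:
    - [[-0.4,0,0.06],[0,0,0]]
    - [[-0.8,0,0.11],[0,0,0]]
    - [[-1.2,0,0.17],[0,0,0]]
    - [[-1.6,0,0.22],[0,0,0]]
    - [[-2.0,0,0.28],[0,0,0]]

```text
time_s: 12.58
tcp_pos: [0.5251, -0.0217, 0.0424]
eef_rot: [-179.8, 20.0, -94.9]
contact_force: [-0.2, -5.5, 0.7]
gripper_width: 0.0402
gripper_force: 2.3
```

Run:
```python
from h import *
a=cap('top')['image'][160:290,140:360];b=cap('scene')['image'][160:340,200:380]
r2=lambda i,w:cv2.resize(i,(w,int(i.shape[0]*w/i.shape[1])),interpolation=cv2.INTER_CUBIC)
w=cap('wrist')['image']
cv2.imwrite('pics/p3.png',np.hstack([np.vstack([r2(a,400)[:230],r2(w,400)[:300]]),r2(b,400)[:400] if 0 else cv2.resize(b,(400,230+min(300,r2(w,400).shape[0])))]))
d=cur()[0]-F; print('along,lat,z',d@u,d@v,d[2])
```

```text
along,lat,z 0.04892022138671813 -0.0009851353475713457 0.04236001644018364
```

View pics/p3.png

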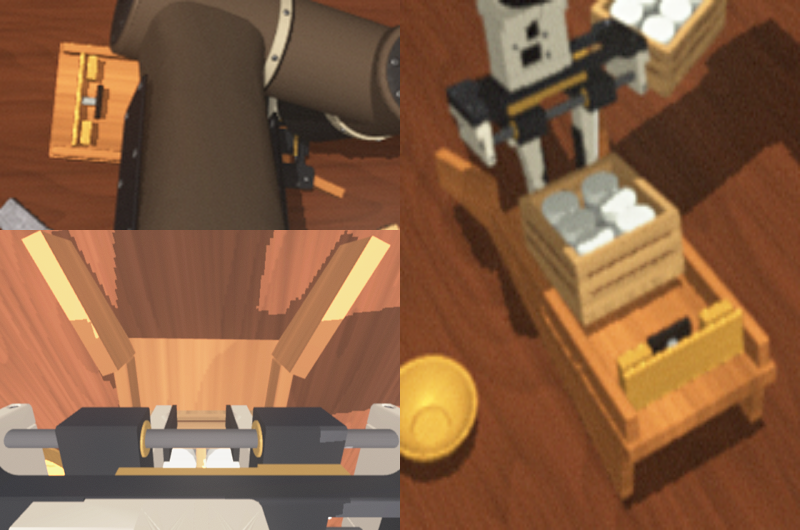

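The crate is on the ramp between the guides, with its front past the lip and the pad about 50 mm ahead. The force is still low.

>>> move_arm:
  targets:
    - [[-0.4,0,0.06],[0,0,0]]
    - [[-0.8,0,0.11],[0,0,0]]
    - [[-1.2,0,0.17],[0,0,0]]
    - [[-1.6,0,0.22],[0,0,0]]
    - [[-2.0,0,0.28],[0,0,0]]

```text
time_s: 13.35
tcp_pos: [0.5266, -0.0014, 0.0465]
eef_rot: [-179.8, 20.1, -94.9]
contact_force: [-0.6, 0.1, 0.1]
gripper_width: 0.04
gripper_force: 0.1
```

>>> move_arm:
  targets:
    - [[-0.4,0,0.06],[0,0,0]]
    - [[-0.8,0,0.11],[0,0,0]]
    - [[-1.2,0,0.17],[0,0,0]]
    - [[-1.6,0,0.22],[0,0,0]]
    - [[-2.0,0,0.28],[0,0,0]]

```text
time_s: 13.98
tcp_pos: [0.5284, 0.0178, 0.0507]
eef_rot: [-179.8, 20.0, -94.9]
contact_force: [0.4, -1.8, -2.0]
gripper_width: 0.0398
gripper_force: 1.0
```

>>> move_arm:
  targets:
    - [[-0.2,0,0.03],[0,0,0]]
    - [[-0.4,0,0.06],[0,0,0]]
    - [[-0.6,0,0.08],[0,0,0]]
    - [[-0.8,0,0.11],[0,0,0]]
    - [[-1.0,0,0.14],[0,0,0]]

```text
time_s: 14.6
tcp_pos: [0.5292, 0.0275, 0.0528]
eef_rot: [-179.8, 20.0, -94.9]
contact_force: [0.3, -0.9, -1.5]
gripper_width: 0.0401
gripper_force: 1.0
```

>>> move_arm:
  targets:
    - [[-0.2,0,0.03],[0,0,0]]
    - [[-0.4,0,0.06],[0,0,0]]
    - [[-0.6,0,0.08],[0,0,0]]
    - [[-0.8,0,0.11],[0,0,0]]
    - [[-1.0,0,0.14],[0,0,0]]

```text
time_s: 15.22
tcp_pos: [0.5301, 0.0374, 0.055]
eef_rot: [-179.8, 20.0, -94.9]
contact_force: [-0.4, -1.6, -2.4]
gripper_width: 0.04
gripper_force: 1.0
```

```bash
cat >> h.py <<'E'
def view(f):
    b=cap('scene')['image'][200:330,220:380]
    cv2.imwrite('pics/'+f,cv2.resize(b,(800,650))[:600] if 0 else cv2.resize(b,(720,585),interpolation=cv2.INTER_CUBIC))
    d=cur()[0]-F;c=np.array([d@u+.0089,d[2]+.0032]);a=np.radians(12)
    print('slope x',c@[np.cos(a),np.sin(a)],'h',c@[-np.sin(a),np.cos(a)],'lat',d@v,r.get_state()['contact_force'])
E
python3 -c "
from h import *
view('p4.png')"
```

```text
slope x 0.1264558524775767 h 0.03265216526874591 lat -0.0010810397822908768 [-0.02185725 -2.00579118 -1.75013654]
```

View pics/p4.png

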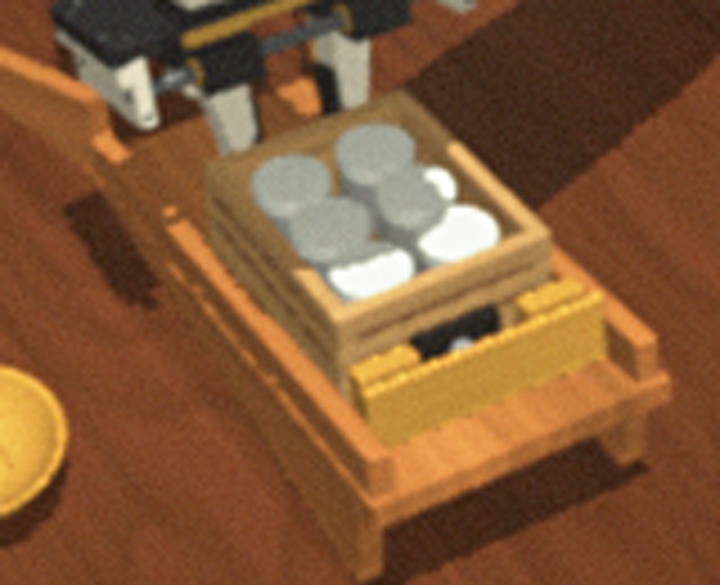

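The crate's front end (crop 345,310 to 550,240) is close to the pad. I go on in small steps and watch the force.

>>> move_arm:
  targets:
    - [[-0.1,0,0.01],[0,0,0]]
    - [[-0.2,0,0.03],[0,0,0]]
    - [[-0.3,0,0.04],[0,0,0]]
    - [[-0.4,0,0.06],[0,0,0]]
    - [[-0.5,0,0.07],[0,0,0]]

```text
time_s: 15.9
tcp_pos: [0.5304, 0.0419, 0.0559]
eef_rot: [-179.8, 20.0, -94.9]
contact_force: [-0.3, -4.4, -1.5]
gripper_width: 0.0402
gripper_force: 2.2
```

>>> move_arm:
  targets:
    - [[-0.1,0,0.01],[0,0,0]]
    - [[-0.2,0,0.03],[0,0,0]]
    - [[-0.3,0,0.04],[0,0,0]]
    - [[-0.3,0,0.04],[0,0,0]]

```text
time_s: 16.4
tcp_pos: [0.5307, 0.0451, 0.0566]
eef_rot: [-179.8, 20.0, -94.9]
contact_force: [-0.9, -5.4, -1.8]
gripper_width: 0.0398
gripper_force: 2.4
```

>>> move_arm:
  targets:
    - [[-0.1,0,0.01],[0,0,0]]
    - [[-0.2,0,0.03],[0,0,0]]
    - [[-0.3,0,0.04],[0,0,0]]
    - [[-0.3,0,0.04],[0,0,0]]

```text
time_s: 16.9
tcp_pos: [0.5309, 0.0479, 0.0573]
eef_rot: [-179.8, 20.0, -94.9]
contact_force: [0.4, -5.4, -2.8]
gripper_width: 0.0401
gripper_force: 2.7
```

>>> move_arm:
  targets:
    - [[-0.1,0,0.01],[0,0,0]]
    - [[-0.15,0,0.02],[0,0,0]]
    - [[-0.15,0,0.02],[0,0,0]]

```text
time_s: 17.27
tcp_pos: [0.5311, 0.0493, 0.0576]
eef_rot: [-179.8, 20.0, -94.9]
contact_force: [-0.9, -5.2, -2.3]
gripper_width: 0.0401
gripper_force: 3.0
```

>>> move_arm:
  targets:
    - [[-0.1,0,0.01],[0,0,0]]
    - [[-0.1,0,0.01],[0,0,0]]

```text
time_s: 17.52
tcp_pos: [0.5309, 0.05, 0.0577]
eef_rot: [-179.8, 20.0, -94.9]
contact_force: [-0.6, -7.0, -3.4]
gripper_width: 0.0403
gripper_force: 3.7
```

```bash
python3 -c "
from h import *
view('p5.png')"
```

```text
slope x 0.13919467992040224 h 0.03265071514058794 lat -0.0008753184447295118 [-0.50120917 -7.21960903 -3.77849198]
```

View pics/p5.png

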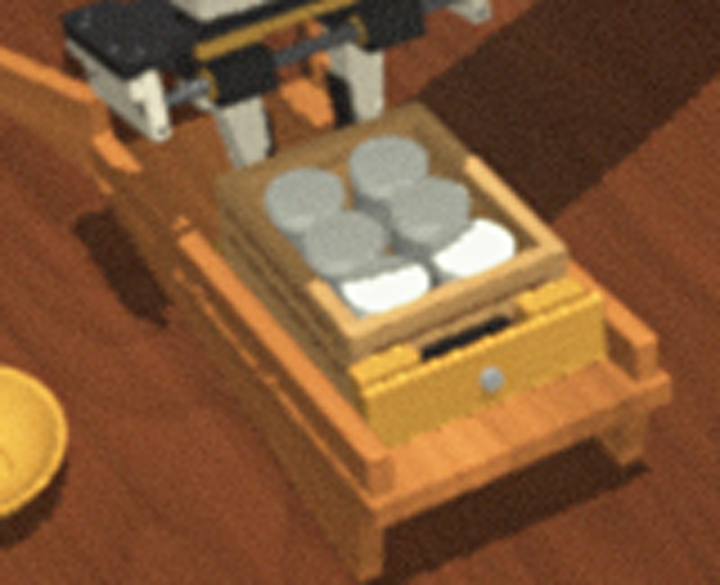

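>>> move_arm:
  targets:
    - [[-0.05,0,0.01],[0,0,0]]
    - [[-0.05,0,0.01],[0,0,0]]

```text
time_s: 17.82
tcp_pos: [0.5308, 0.0501, 0.0576]
eef_rot: [-179.8, 20.0, -94.9]
contact_force: [-1.8, -8.4, -2.6]
gripper_width: 0.0398
gripper_force: 4.5
```

>>> move_arm:
  targets:
    - [[-0.05,0,0.01],[0,0,0]]
    - [[-0.05,0,0.01],[0,0,0]]

```text
time_s: 18.08
tcp_pos: [0.5307, 0.0502, 0.0576]
eef_rot: [-179.8, 20.0, -94.9]
contact_force: [-1.1, -11.2, -3.6]
gripper_width: 0.0399
gripper_force: 5.4
```

The crate is against the blocks: the force rises while the arm stands still. Now I slide the fingers down along the wall, still pressing.

>>> move_arm:
  targets:
    - [[0.05,0,0.15],[0,0,0]]
    - [[0.07,0,0.3],[0,0,0]]
    - [[0.09,0,0.45],[0,0,0]]
    - [[0.11,0,0.6],[0,0,0]]

```text
time_s: 18.58
tcp_pos: [0.5309, 0.0513, 0.0516]
eef_rot: [-179.8, 20.0, -94.9]
contact_force: [-0.7, -10.9, -3.1]
gripper_width: 0.0401
gripper_force: 5.2
```

>>> move_arm:
  targets:
    - [[0.02,0,0.15],[0,0,0]]
    - [[0.04,0,0.3],[0,0,0]]
    - [[0.06,0,0.45],[0,0,0]]
    - [[0.08,0,0.6],[0,0,0]]

```text
time_s: 19.08
tcp_pos: [0.5313, 0.0526, 0.0462]
eef_rot: [-179.8, 20.0, -94.9]
contact_force: [-3.1, -11.9, 5.3]
gripper_width: 0.0403
gripper_force: 5.4
```

```bash
python3 -c "
from h import *
view('p6.png')"
```

```text
slope x 0.13935677756285594 h 0.02087559602086031 lat -0.0009915942774196308 [ -2.26132963 -10.5971816    3.25510945]
```

View pics/p6.png

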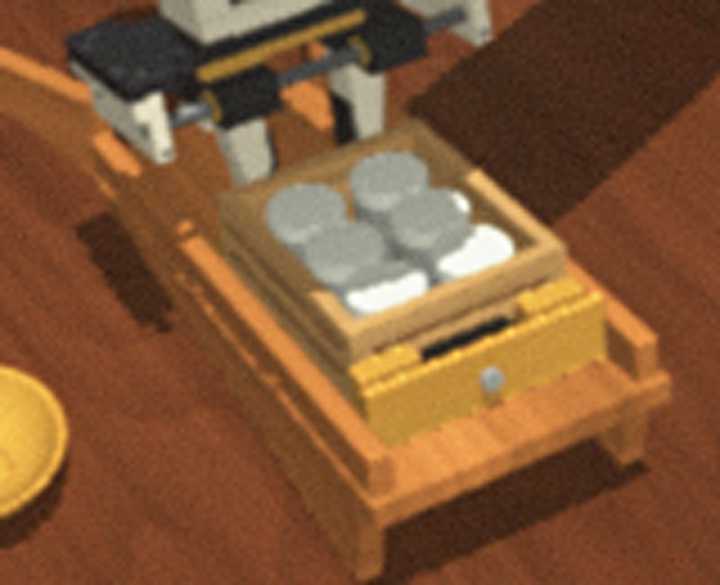

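The rear edge has dropped: the rear corners sit about 16 px lower in the crop, and the vertical force has reversed, so the fingers are now slipping down the wall. One more small press down, then I back off.

>>> move_arm:
  targets:
    - [[0.02,0,0.1],[0,0,0]]
    - [[0.03,0,0.2],[0,0,0]]
    - [[0.25,0,0.2],[0,0,0]]
    - [[0.5,0,0.15],[0,0,0]]
    - [[0.8,0,0.1],[0,0,0]]

```text
time_s: 19.75
tcp_pos: [0.5312, 0.0471, 0.0426]
eef_rot: [-179.8, 20.1, -94.9]
contact_force: [-0.1, -0.3, 0.4]
gripper_width: 0.0402
gripper_force: 0.0
```

>>> move_arm:
  targets:
    - [[0.5,0,-0.1],[0,0,0]]
    - [[1.5,0,-0.4],[0,0,0]]
    - [[3,0,-1],[0,0,0]]
    - [[5,0,-2],[0,0,0]]
    - [[7,0,-4],[0,0,0]]

```text
time_s: 20.38
tcp_pos: [0.5233, -0.034, 0.0556]
eef_rot: [-179.9, 20.0, -94.9]
contact_force: [0.7, 0.2, 0.3]
gripper_width: 0.0401
gripper_force: 0.0
```

>>> move_arm:
  targets:
    - [[3,0,-4],[0,0,0]]
    - [[6,0,-9],[0,0,0]]
    - [[9,0,-13],[0,0,0]]
    - [[12,0,-17],[0,0,0]]
    - [[15,0,-20],[0,0,0]]

```text
time_s: 21.0
tcp_pos: [0.5049, -0.2438, 0.1941]
eef_rot: [-179.7, 20.0, -94.9]
contact_force: [0.9, 0.4, -0.5]
gripper_width: 0.0399
gripper_force: 0.0
```

```bash
python3 -c "
from h import *
view('p7.png')
a=cap('top')['image'][160:290,160:320];b=cv2.imread('pics/p7.png')
cv2.imwrite('pics/p8.png',np.hstack([cv2.resize(b,(440,357)),cv2.resize(a,(360,357))]))"
```

```text
slope x -0.12494080135690208 h 0.22990741535863962 lat -7.83560376976921e-05 [ 1.84310904 -3.71195112  3.56873255]
```

View pics/p8.png

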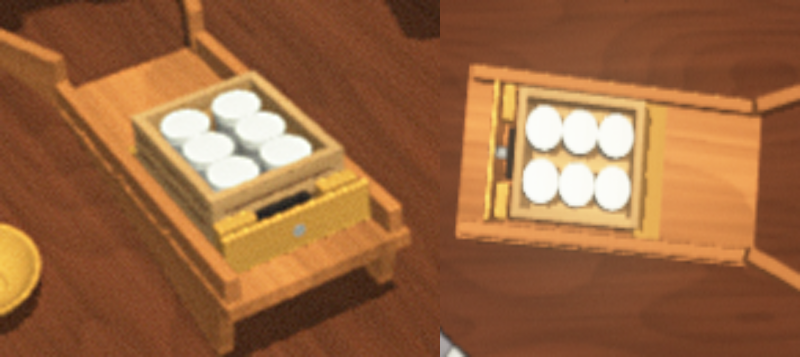

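The crate lies flat with the whole wedge visible behind it (crop col 645–662 on the right), and its front is at the pad. The arm is clear of everything.

```bash
python3 -c "
from h import *
print(r.close_job())"
```

```text
the job is handed in; nothing more can be done
None
```

The crate lies flat on the ramp, held between the lip and the sprung pad. The highest push force reading was about 12 N, the arm has let go, and the job was handed in at about 21 s.

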